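# Clip the dibber onto the snap hook

### The arm

A 6-joint arm with a two-finger parallel gripper is mounted at the origin on the work surface. World frame = base frame: x ahead of the robot, y to its left, z up, the work surface at z = 0. Lengths are in m, angles in rad, forces in N, time in s.
With the tool pointing down it reaches from about 0.35 to 0.875 m from the base axis. Payload 4.2 kg.
Tool frame: the origin (TCP) lies at the centre of the arm's flange, where the gripper is bolted on; the fingertips stand 182 mm ahead of it and the grasp point (between the pads) lies 164 mm ahead of it (arm.nose_length is the distance from the TCP to the fingertips, in m); z points along the fingers, y is the direction in which the jaws open and shut (so a half turn about z gives the same grasp; the last joint's range is limited). The gripper opens to 87 mm and grips with 3 to 60 N. Pads are 19 mm wide; open, the fingers measure 117 mm over their backs; the gripper's body (75 mm by 190 mm) begins 51 mm behind the grasp point.
Start: joints at [0.259, 0.385, 0.008, 0, -1.194, -0.259], TCP at [0.625, 0, 0.405] pointing down, gripper open.
Joint ranges: [-3.14, 3.14], [-1.21, 2.06], [-1.07, 1.41], [-3.16, 2.05], [-2.99, -0.16], [-3.1, 3.1]. Speed limits (rad/s): [2.79, 2.79, 3.14, 3.14, 3.14, 3.14].

### API

Orientations are given as a unit quaternion [w, x, y, z].
In Python, from rig import arm gives the robot as it stands. The module is installed in compiled form; this text tells all that it offers.
- The arm moves only by the tool jog_arm, never from a script. Its argument "steps" is one flat list of numbers, 7 for each row, row after row: the shift along the tool's x, y, z in cm, then the turn, a rotation vector about the tool's x, y, z in degrees, then the closure in counts, from 0 (fully open) to 255 (shut). A call has 1 to 8 rows; each row is the pose to reach, as a shift and turn from the pose commanded when the call began, along the tool's axes at that moment; what a row does not reach only later rows make up. A row lasts 1/8 s, in which the tool goes at most 62.5 mm and 10.7 degrees, less where a joint would pass 70% of its speed; a pose out of reach is approached as far as the arm can. A call with a gripper value outside its range is refused whole. The fingers move at their own pace and stop on an object; "newtons" is the grip in N (left out, the last holds). Time passes only in rows, so rows that repeat a pose let the fingers close. It gives the time, the measured TCP pose, the force and the opening at its end, in the units of the state.
- arm.read_state(): the state, without advancing time (a new reading comes with each control period).
- arm.grab_frame(name): name is "scene" or "side" or "wrist"; returns the picture (480x640x3 uint8, blue, green, red); there is no depth.
- arm.camera_params(name): a dict with "mtx" (3x3 intrinsics, pixels), "eye" and "orientation" of the camera in the world. Camera axes: x right, y down, z forward; pixel columns grow to the right and rows downward; lengths in m; the calibration is good to about 2 mm. The wrist camera is an equidistant fisheye: a pixel r from the principal point sees the ray r / f radians off the axis. A picture is of the moment at which its call begins: read the wrist's pose just before it. camera_params takes no time and is no camera call; for the wrist camera it gives the pose at the moment of the call.
- arm.close_job(): hands the job in, once; it reports no verdict.
The state is a dict: "clock": time; "qpos": joint angles; "joint_velocities": joint speeds; "effort": joint torques, N m; "tool_pos": TCP position; "tool_rot": TCP orientation; "contact_force": force on the tool from outside, world axes, zero at the start; "wrist_torque": the same for the moment, N m; "width": opening from 0.0 (shut) to 1.0 (fully open).
Only numpy, scipy, OpenCV 4.12 (cv2) and the standard library are available. Lean on these libraries where they do the work, as an engineer would, in place of code of your own. Each camera call takes 0.05 s, during which the arm holds its last target.

### The job

Put the planting dibber that has a steel eye away on the bench's snap hook: press its eye down past the sprung gate until the gate snaps shut behind it, pushing gently enough that the hook's sprung stem is never driven all the way down to its stop. Then, still holding it, give a light upward tug so that the hook rises and the shut gate is seen to hold, and finally let go so the dibber hangs point-down from the hook. Leave everything else on the bench where it stands.

Things in the scene. Friction and masses are not known exactly. Their poses are not given: they have to be found in the camera images.
- grip (a point): Centre of the wooden handle of the dibber with the eye: a flat-sided pale bar 75 mm long (x), 18 mm wide (y), 30 mm high (z), lying at the start on the bench, z up, this point 15 mm above the bench. +x points to the eye, -x to the steel point, which ends 72.5 mm from here. About 0.12 kg in all. Near it, 120 to 260 mm off, lies a look-alike without an eye.
- eye (a point): Centre of the dibber's steel eye, a closed ring of 6 mm round bar, 26 mm hole, 38 mm outside, lying flat in the handle's xy plane (hole axis = z), 59.5 mm in +x from point grip and at mid height of the handle. Same axes as grip.
- crown (a point): Centre of the ring's bar at its far end, 16 mm in +x from point eye: the bit of the ring that must go inside the hook. Same axes as grip.
- hook_nose (a point): Point on the snap hook, moving with it: a J of 7 mm steel bar in its own xz plane (z up). Its free upright prong fills x = -7 to 0 mm and rises to z = +17 mm, the tip leaning 2 mm to -x. This point is on the prong's inner face at the level of the shut gate, about 235 mm above the bench at rest. The gate, a 6 mm bar, closes the mouth at z = 0 from its hinge at x = +41 to x = +1.5 mm.
- hook_seat (a point): Lowest place inside the hook, where a ring hangs: top of the 7 mm bar, 9 mm in +x and 41 mm below point hook_nose, same axes. The inside runs to the spine, 37 mm in +x from the prong. The mouth opens upward; the tool lies outside, on the -x side, with the prong standing up through its eye. Let go there with its crown inside, the tool swings down by itself and hangs.
- gate (a joint): Angle of the gate, rad: 0 shut (a stop keeps it from rising), grows as its free end is pushed down into the hook, to 1.2 at most. Its spring (0.08 N m when shut, plus 0.25 N m/rad) shuts it again. With the ring's crown kept against the prong it lets the bar by at about 0.5 rad and some 6 to 8 N; pressed farther from the prong it takes more force and travel.
- hook (a joint): How far the hook has sunk on its damped spring stem, m: about 0 at rest, positive down, stop at 0.062; negative up, stop at -0.03. 160 N/m both ways, so 6 N push it down 37 mm: the hook sinks away under the eye and the press must follow until the gate snaps shut above the crown. Damping 40 N s/m: press slowly.
- post_foot (a point): Centre of the underside of the post that carries the hook (base plate 130 by 100 by 12 mm, fixed to the bench, from x = -75 to +55 mm; tube 24 mm thick to 117 mm high). Same axes as the hook; the prong faces -x.
- plain_grip (a point): Centre of the handle of the look-alike dibber without an eye (same handle and point, flat round end cap instead of the ring). To be left alone.
- seedling_pot: Terracotta pot with a seedling, 78 mm wide, about 130 mm high, standing behind the post; origin at its underside. To be left alone.
- spray_bottle: White bottle, 60 mm wide, 150 mm high, standing beside the post; origin at its underside. To be left alone.
- bench_brush: Hand brush lying on the bench beyond the dibbers. To be left alone.
- small_pot: Empty small terracotta pot, 64 mm wide, 55 mm high; origin at its underside. To be left alone.
- carton: Cardboard carton 110 by 150 by 70 mm high; origin at its underside. To be left alone.
- feed_jar: White jar with black lid, 72 mm wide, 90 mm high; origin at its underside. To be left alone.
There are look-alikes about, which are no part of the job. What is shaped like the part that bears grip but blue, purple or turquoise is not meant.

How it is judged:
By the outcome, as a careful person would: the job done as asked, in the order asked, and still so for the second after the job is handed in, with the robot touching nothing.
It also fails if it takes over 72 s, if anything falls off the work surface, if the arm or the gripper's body presses on something with over 40 N, if the wrist force passes 120 N, or if a joint passes its speed limit or range.

## Working session

There is one attempt and no reset: what is moved stays moved. The work goes in short steps, Python scripts to look and compute and a tool call to move; the robot and the scene stay as the last step left them, time stands still between calls to the robot, and variables do not carry over. Pictures are saved under pics/ and viewed, and the job is handed in when it is done.

Besides the shell and the picture viewer there is one more tool, called after "Emit:" as name(argument=value, ...) on one line, values as JSON. jog_arm: Moves the arm, as the interface text tells. Its arguments: {"type":"object","properties":{"steps":{"type":"array","items":{"type":"number"}},"newtons":{"type":"number"}},"required":["steps"]}

```bash
mkdir -p pics; python3 - <<'E'
from rig import arm
import cv2
s=arm.read_state();print(s)
for n in ("scene","side","wrist"):
    p=arm.camera_params(n);print(n,p)
    cv2.imwrite(f"pics/{n}0.png",arm.grab_frame(n))
E
```

```text
{'clock': 0.0, 'qpos': array([ 2.58618293e-01,  3.85585203e-01,  6.66977551e-03, -5.07572300e-04,
       -1.19400475e+00, -2.58622262e-01]), 'joint_velocities': array([ 0.0006707 ,  0.00115011, -0.00047284,  0.00112968, -0.00014563,
       -0.00049358]), 'effort': array([ 5.69075401e-04, -3.90661991e+01,  1.87403029e+01,  4.22001421e+00,
        1.09914420e-02, -1.81494070e-04]), 'tool_pos': array([6.24811049e-01, 5.27484371e-05, 4.03657806e-01]), 'tool_rot': array([-0.00079937, -0.70703875,  0.70717397,  0.00073779]), 'contact_force': array([ 0.25855182, -0.04968129,  0.25407664]), 'wrist_torque': array([ 0.00619712,  0.01968842, -0.08730693]), 'width': 0.9991729490794116}
scene {'mtx': array([[434.65738038,   0.        , 317.97665351],
       [  0.        , 434.65738038, 240.62669762],
       [  0.        ,   0.        ,   1.        ]]), 'eye': array([1.23677433, 0.41860297, 0.81090928]), 'orientation': array([-0.20372388,  0.4499658 ,  0.78378541, -0.37644096])}
side {'mtx': array([[612.07606023,   0.        , 313.46310731],
       [  0.        , 612.07606023, 246.61893574],
       [  0.        ,   0.        ,   1.        ]]), 'eye': array([-0.17515028, -0.77583552,  1.02388768]), 'orientation': array([-0.4057465 ,  0.83849975, -0.33091961,  0.15093095])}
wrist {'mtx': array([[371.64829954,   0.        , 318.95647426],
       [  0.        , 371.64829954, 235.180814  ],
       [  0.        ,   0.        ,   1.        ]]), 'eye': array([ 0.62526158, -0.0836813 ,  0.38394693]), 'orientation': array([-3.86862326e-04,  3.27011320e-04,  9.88179778e-01,  1.53298632e-01])}
```

View pics/scene0.png

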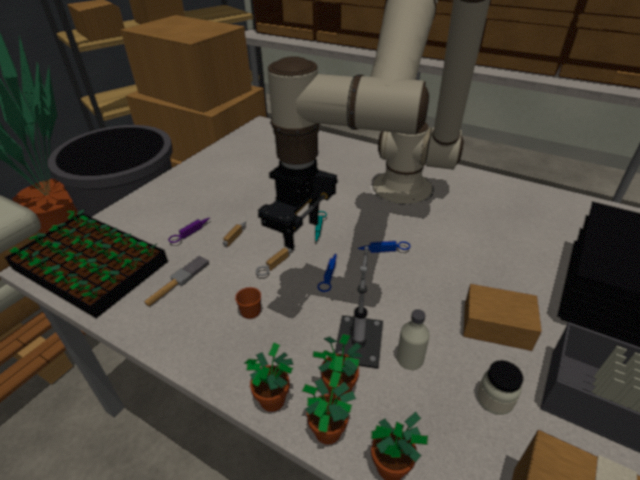

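View pics/side0.png

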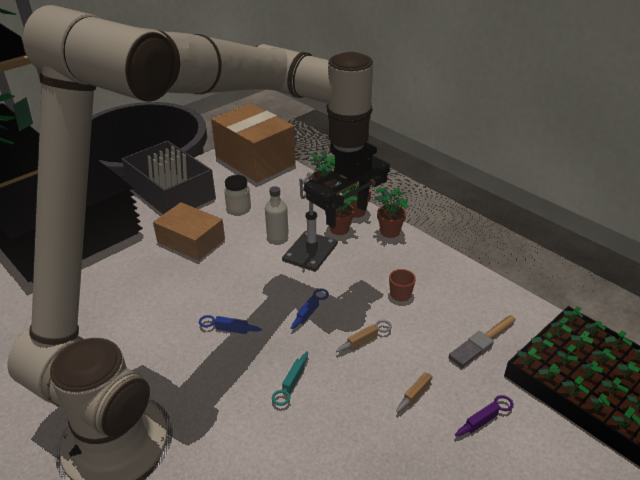

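View pics/wrist0.png

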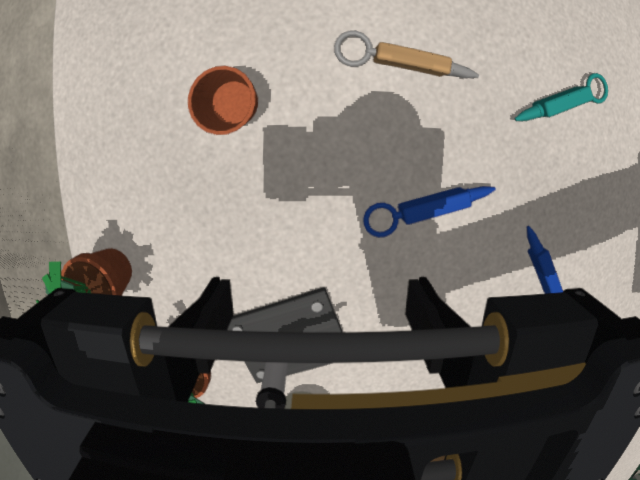

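The pale wooden candidates are the dibber with a ring (scene 274,259; side 363,337; wrist 412,58) and the plain one without (scene 233,234; side 415,393). The blue, teal and purple ones are excluded. The first one fits the description, so I'll confirm it in an enlarged crop and measure.

```bash
cat > h.py <<'E'
import numpy as np, cv2
from scipy.spatial.transform import Rotation as R
def rot(q): return R.from_quat([q[1],q[2],q[3],q[0]])
def ray(p,uv,fish=False):
    K=p['mtx']; x=(uv[0]-K[0,2])/K[0,0]; y=(uv[1]-K[1,2])/K[1,1]
    if fish:
        t=np.hypot(x,y); s=np.sin(t)/max(t,1e-9); d=np.array([x*s,y*s,np.cos(t)])
    else: d=np.array([x,y,1.]); d/=np.linalg.norm(d)
    return np.array(p['eye']),rot(p['orientation']).apply(d)
def onplane(p,uv,z,fish=False):
    o,d=ray(p,uv,fish); return o+d*(z-o[2])/d[2]
def tri(rs):
    A=np.zeros((3,3));b=np.zeros(3)
    for o,d in rs:
        M=np.eye(3)-np.outer(d,d);A+=M;b+=M@o
    X=np.linalg.solve(A,b); return X,[np.linalg.norm((np.eye(3)-np.outer(d,d))@(X-o)) for o,d in rs]
def proj(p,X,fish=False):
    c=rot(p['orientation']).inv().apply(np.array(X)-p['eye']);K=p['mtx']
    if fish:
        r=np.hypot(c[0],c[1]);t=np.arctan2(r,c[2]);c=np.array([c[0]/r*t,c[1]/r*t,1])
    return K[0,0]*c[0]/c[2]+K[0,2],K[1,1]*c[1]/c[2]+K[1,2]
E
python3 - <<'E'
from rig import arm
from h import *
w=cv2.imread('pics/wrist0.png');s=cv2.imread('pics/side0.png');c=cv2.imread('pics/scene0.png')
a=cv2.resize(w[10:110,310:510],(800,400),interpolation=cv2.INTER_CUBIC)
b=cv2.resize(s[170:290,240:360],(400,400),interpolation=cv2.INTER_CUBIC)[:200*2]
d=cv2.resize(c[250:370,310:430],(400,400),interpolation=cv2.INTER_CUBIC)
b=cv2.resize(b,(400,200)) if 0 else b
cv2.imwrite('pics/crop1.png',a);cv2.imwrite('pics/crop2.png',np.hstack([b,d]))
p=arm.camera_params('wrist')
hsv=cv2.cvtColor(w,cv2.COLOR_BGR2HSV)
m=cv2.inRange(hsv,(8,70,100),(22,255,255));m[:, :300]=0;m[120:]=0
cs=max(cv2.findContours(m,0,2)[0],key=cv2.contourArea);r=cv2.minAreaRect(cs);print('wood',r,cv2.boxPoints(r).tolist())
for q in cv2.boxPoints(r): print(onplane(p,q,.018,True))
print('c',onplane(p,r[0],.02,True))
print('ring',onplane(p,(353,48),.015,True),'tip',onplane(p,(477,75),.015,True))
E
```

```text
wood ((413.7372741699219, 57.386634826660156), (76.60751342773438, 17.636722564697266), 12.030595779418945) [[374.436767578125, 58.02751159667969], [378.11285400390625, 40.77815246582031], [453.03778076171875, 56.745758056640625], [449.3616943359375, 73.9951171875]]
[ 0.57131224 -0.1473623   0.018     ]
[ 0.56761459 -0.1653346   0.018     ]
[ 0.49040188 -0.15524925  0.018     ]
[ 0.49442168 -0.13666067  0.018     ]
c [ 0.53244621 -0.15017744  0.02      ]
ring [ 0.5919371  -0.15740984  0.015     ] tip [ 0.46223688 -0.13940608  0.015     ]
```

View pics/crop1.png

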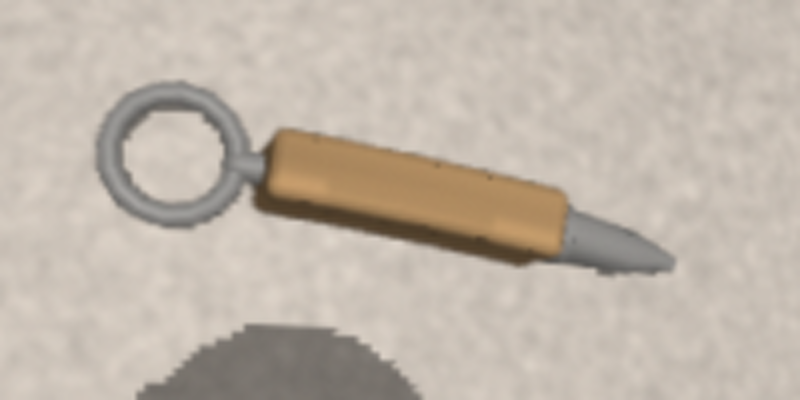

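View pics/crop2.png

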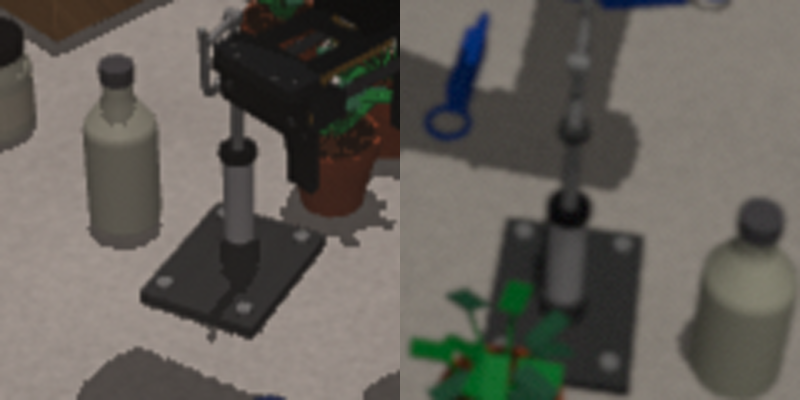

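The crop confirms it: the pale wooden handle carries a steel ring (ring at wrist px 353,48) and the point at 479,76. The ring-to-tip distance comes to 131 mm, against 132 mm given. I'll measure the base plate now, and the yaw of the post with it.

```bash
python3 - <<'E'
from rig import arm
from h import *
S=arm.camera_params('scene');D=arm.camera_params('side');W=arm.camera_params('wrist')
for uv in [(342.4,316),(382.9,321),(378.4,367.6)]: print('scene',onplane(S,uv,.012))
for uv in [(283.5,259),(306.6,232),(337.5,242),(315.6,270.5)]: print('side',onplane(D,uv,.012))
for uv in [(325,290),(233,323)]: print('wr',onplane(W,uv,.012,True))
print('hook', tri([ray(D,(302,182)),ray(S,(364,252))]))
for n,p,t in (('scene',S,(320,300)),('side',D,(300,210))):
    im=cv2.imread(f'pics/{n}0.png')
    cv2.imwrite(f'pics/z_{n}.png',cv2.resize(im[t[1]-75:t[1]+75,t[0]-50:t[0]+100],(600,600),interpolation=cv2.INTER_CUBIC))
E
```

```text
scene [0.62243455 0.10220824 0.012     ]
scene [0.58848036 0.19223507 0.012     ]
scene [0.71042135 0.23667343 0.012     ]
side [0.57861961 0.17972286 0.012     ]
side [0.6988379  0.22363802 0.012     ]
side [0.72883597 0.13395451 0.012     ]
side [0.60781721 0.08925055 0.012     ]
wr [0.61846913 0.09851095 0.012     ]
wr [0.72686276 0.14352238 0.012     ]
hook (array([0.62659812, 0.15079051, 0.23846578]), [np.float64(0.0011756689298575752), np.float64(0.00117566892985774)])
```

Emit:
jog_arm(steps=[0, 0, -6, 0, 0, 0, 0, 2, 1, -8, 0, 0, -10, 0, 5, 2.5, -8, 0, 0, -20, 0, 8, 4, -6, 0, 0, -30, 0, 11, 5.5, -4, 0, 0, -40, 0, 14, 6.5, -2, 0, 0, -50, 0, 15.2, 7.2, 0, 0, 0, -60, 0, 15.2, 7.2, 2, 0, 0, -70, 0])

```text
clock: 1.15
tool_pos: [0.5522, -0.153, 0.3839]
tool_rot: [-0.0, 0.985, -0.172, -0.0]
contact_force: [-0.6, 1.0, -0.5]
width: 1.002
```

Emit:
jog_arm(steps=[0, 0, 2, 0, 0, -10, 0, 0, 0, 2, 0, 0, -12.1, 0, 0, 0, 2, 0, 0, -12.1, 0])

```text
clock: 1.52
tool_pos: [0.5533, -0.152, 0.3655]
tool_rot: [0.0, 0.998, -0.07, 0.001]
contact_force: [-0.1, -0.4, 0.2]
width: 1.002
```

```bash
python3 - <<'E'
from rig import arm
from h import *
s=arm.read_state();print(s['clock'],s['tool_pos'],s['tool_rot'],s['qpos'],s['contact_force'])
print(rot(s['tool_rot']).as_matrix().round(3))
np.save('w1.npy',[arm.camera_params('wrist')],allow_pickle=True)
for n in ("scene","side","wrist"): cv2.imwrite(f"pics/{n}1.png",arm.grab_frame(n))
im=cv2.imread('pics/scene1.png');a=cv2.resize(im[225:375,320:420],(400,600),interpolation=cv2.INTER_CUBIC)
im=cv2.imread('pics/side1.png');b=cv2.resize(im[150:300,270:370],(400,600),interpolation=cv2.INTER_CUBIC)
cv2.imwrite('pics/hook1.png',np.hstack([a,b]))
E
```

```text
1.525 [ 0.5533146  -0.15195496  0.36547641] [ 1.78806766e-04  9.97568657e-01 -6.96883202e-02  5.29134210e-04] [ 1.43068076e-02  3.29101659e-01 -1.79820853e-01  5.10094688e-04
 -1.06084936e+00  1.41675103e+00] [-0.10030881 -0.40100348  0.24837434]
[[ 0.99  -0.139  0.001]
 [-0.139 -0.99  -0.   ]
 [ 0.001  0.    -1.   ]]
```

View pics/hook1.png

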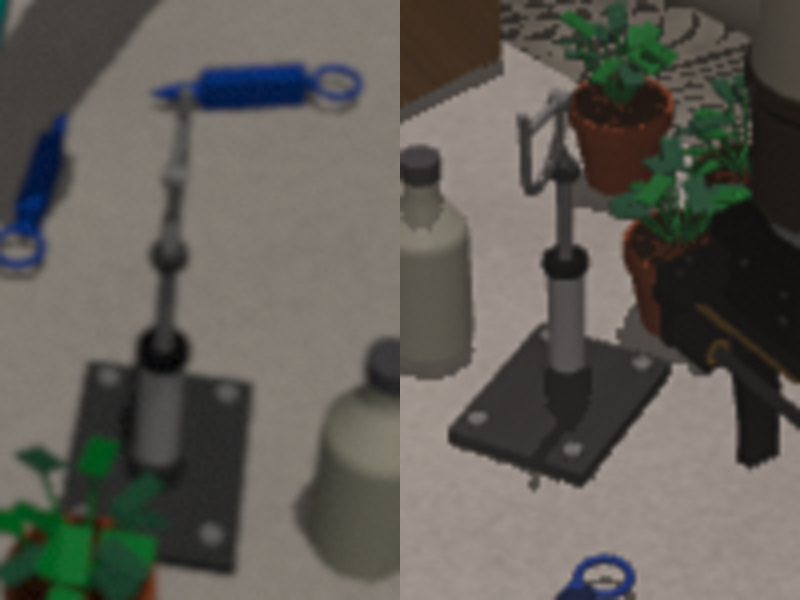

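View pics/wrist1.png

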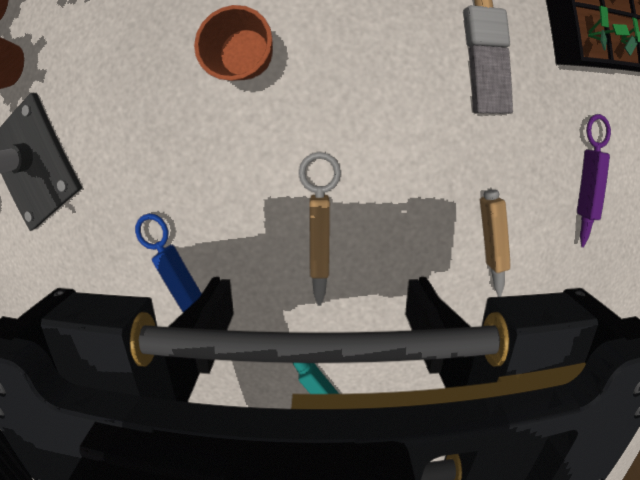

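The wrist view shows the dibber upright at column 320, with the ring at (320,172) and the point at (320,303). The side crop shows the J, its free prong on the robot side at about (301,180). I'll refine both.

```bash
python3 - <<'E'
from rig import arm
from h import *
W=np.load('w1.npy',allow_pickle=True)[0]
w=cv2.imread('pics/wrist1.png');g=cv2.cvtColor(w,cv2.COLOR_BGR2HSV)
m=cv2.inRange(g,(8,70,50),(24,255,255));m[:190]=0;m[285:]=0;m[:,:300]=0;m[:,345:]=0
ys,xs=np.nonzero(m)
for y in (205,220,240,260,270):
    k=xs[ys==y];print(y,k.min(),k.max())
k=ys;print('y',k.min(),k.max())
st=rot(arm.read_state()['tool_rot']).as_matrix();
ring=onplane(W,(320,172.5),.015,True);tip=onplane(W,(320,304),.015,True)
d=ring-tip;L=np.linalg.norm(d);print('ring',ring,'tip',tip,L,np.degrees(np.arctan2(d[1],d[0])))
hc=onplane(W,(319,198),.024,True);he=onplane(W,(319,276.5),.026,True);print(hc,he,np.linalg.norm(hc-he))
a=cv2.resize(w[140:315,260:380],(548,800),interpolation=cv2.INTER_CUBIC)[:, :]
cv2.imwrite('pics/crop3.png',cv2.resize(a,(411,600)))
side=cv2.imread('pics/side1.png');sc=cv2.imread('pics/scene1.png')
a=cv2.resize(sc[240:300,340:380],(400,600),interpolation=cv2.INTER_CUBIC)
b=cv2.resize(side[165:225,285:325],(400,600),interpolation=cv2.INTER_CUBIC)
cv2.imwrite('pics/hook2.png',np.hstack([a,b]))
E
```

```text
205 309 329
220 310 328
240 310 328
260 310 328
270 310 328
y 195 277
ring [ 0.59146919 -0.15816422  0.015     ] tip [ 0.46155557 -0.13998159  0.015     ] 0.13117986275186164 -7.967328493830985
[ 0.57030036 -0.15427726  0.024     ] [ 0.49654996 -0.14389184  0.026     ] 0.07450488658284828
```

View pics/crop3.png

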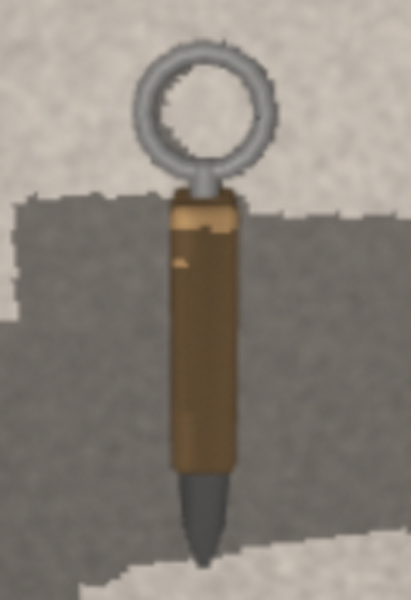

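View pics/hook2.png

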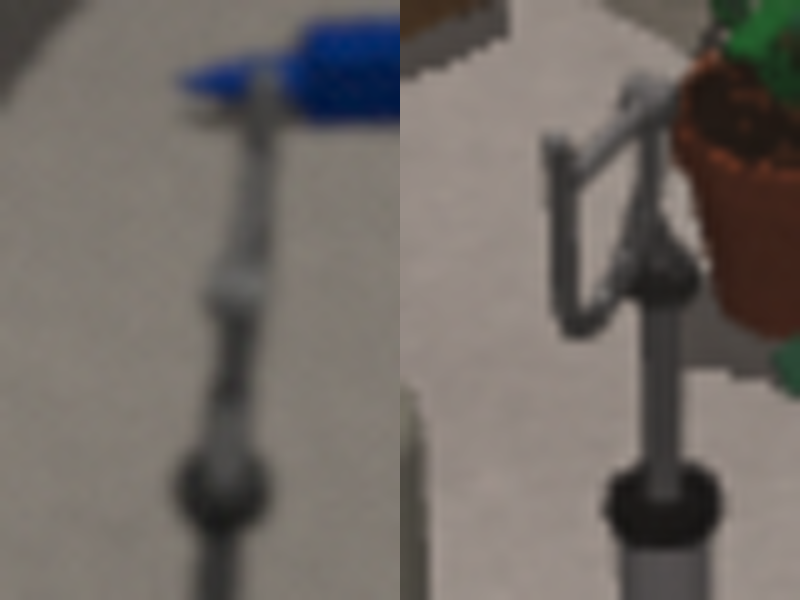

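Emit:
jog_arm(steps=[0, 0, 6, 0, 0, 0, 0, 0, 0, 12, 0, 0, 0, 0, 0, 0, 16, 0, 0, 0, 0, 0, 0, 17.9, 0, 0, 0, 0, 0, 0, 17.9, 0, 0, 0, 0, 0, 0, 17.9, 0, 0, 0, 0], newtons=55)

```text
clock: 2.42
tool_pos: [0.5535, -0.1519, 0.1866]
tool_rot: [-0.0, 0.998, -0.069, 0.001]
contact_force: [0.0, -0.7, 0.6]
width: 1.007
```

Emit:
jog_arm(steps=[0, 0, 0, 0, 0, 0, 255, 0, 0, 0, 0, 0, 0, 255, 0, 0, 0, 0, 0, 0, 255, 0, 0, 0, 0, 0, 0, 255, 0, 0, 0, 0, 0, 0, 255, 0, 0, 0, 0, 0, 0, 255])

```text
clock: 3.18
tool_pos: [0.553, -0.152, 0.1857]
tool_rot: [-0.0, 0.998, -0.069, -0.0]
contact_force: [0.1, 0.3, -0.3]
width: 0.399
```

Emit:
jog_arm(steps=[0, 0, 0, 0, 0, 0, 255, 0, 0, 0, 0, 0, 0, 255, 0, 0, 0, 0, 0, 0, 255])

```text
clock: 3.55
tool_pos: [0.553, -0.152, 0.1857]
tool_rot: [0.0, 0.998, -0.069, -0.0]
contact_force: [0.5, 0.8, 0.3]
width: 0.204
```

```bash
python3 - <<'E'
from rig import arm
from h import *
S=arm.camera_params('scene');D=arm.camera_params('side')
for n,a,b in (('collar',(362.2,289),(312,192.2)),('collar2',(360.7,313),(311,215.5)),('hinge',(363.5,268.5),(309,174.5)),('tip',(366.2,248.5),(300.5,179))):
    print(n,tri([ray(S,a),ray(D,b)]))
# dibber old in scene0/side0 consistency
S0=cv2.imread('pics/scene0.png')
for q in [(.5915,-.158,.015),(.5325,-.1498,.03)]: print(proj(S,q),proj(D,q))
E
```

```text
collar (array([0.67131819, 0.1692852 , 0.18091593]), [np.float64(0.0011528080365465307), np.float64(0.001152808036546526)])
collar2 (array([0.67001035, 0.17073731, 0.10907437]), [np.float64(0.0007381989067950571), np.float64(0.0007381989067952576)])
hinge (array([0.66596388, 0.16940141, 0.23375409]), [np.float64(0.0012907832377956096), np.float64(0.0012907832377955918)])
tip (array([0.62407984, 0.15354157, 0.24681719]), [np.float64(0.0007553612273264597), np.float64(0.000755361227326497)])
(np.float64(262.2094229574138), np.float64(270.40668911251987)) (np.float64(384.3200457031422), np.float64(324.4281393362706))
(np.float64(276.9344841023935), np.float64(254.5499143521895)) (np.float64(363.9412822054179), np.float64(331.031186092884))
```

Emit:
jog_arm(steps=[0, 0, -2, 0, 0, 0, 255, 0, 0, -6, 0, 0, 0, 255, 0, 0, -11, 0, 0, 0, 255, 0, 0, -16, 0, 0, 0, 255, -1, -3, -21, 0, 0, -5, 255, -2, -6, -26, 0, 0, -10, 255, -2.5, -10, -29, 0, 0, -15, 255, -3, -14, -30.4, 0, 0, -20, 255])

```text
clock: 4.55
tool_pos: [0.542, -0.0082, 0.492]
tool_rot: [-0.0, 0.994, 0.107, 0.002]
contact_force: [-0.3, 0.2, -2.1]
width: 0.199
```

```bash
python3 - <<'E'
from rig import arm
from h import *
s=arm.read_state();M=rot(s['tool_rot']).as_matrix();print(M.round(4),s['tool_pos'],s['contact_force'])
p=s['tool_pos'];t=np.array([.543,.124,.49])
print((M.T@(t-p))*100)
E
```

```text
[[ 9.773e-01  2.120e-01  3.500e-03]
 [ 2.120e-01 -9.773e-01  1.100e-03]
 [ 3.600e-03 -3.000e-04 -1.000e+00]] [ 0.5420006  -0.00817944  0.49197546] [-0.30649543  0.24984218 -2.06326367]
[  2.89933014 -12.89619247   0.21253733]
```

Emit:
jog_arm(steps=[0.7, -3, 0, 0, 0, -3, 255, 1.4, -6, 0, 0, 0, -6, 255, 2.1, -9, 0, 0, 0, -8, 255, 2.6, -11.5, 0, 0, 0, -8, 255, 2.9, -12.9, 0.2, 0, 0, -8, 255, 2.9, -12.9, 0.2, 0, 0, -8, 255])

```text
clock: 5.3
tool_pos: [0.5437, 0.1235, 0.4871]
tool_rot: [0.0, 0.985, 0.175, -0.001]
contact_force: [-0.2, -0.7, -1.0]
width: 0.2
```

```bash
python3 - <<'E'
from rig import arm
from h import *
s=arm.read_state();print(rot(s['tool_rot']).as_matrix().round(4),s['tool_pos'],s['contact_force'])
np.save('w2.npy',[arm.camera_params('wrist'),s],allow_pickle=True)
for n in ("wrist","side"): cv2.imwrite(f"pics/{n}2.png",arm.grab_frame(n))
E
```

```text
[[ 9.387e-01  3.447e-01 -1.300e-03]
 [ 3.447e-01 -9.387e-01 -5.000e-04]
 [-1.400e-03 -0.000e+00 -1.000e+00]] [0.54370702 0.12353858 0.48710341] [-0.15222388 -0.70889832 -1.02284535]
```

View pics/wrist2.png

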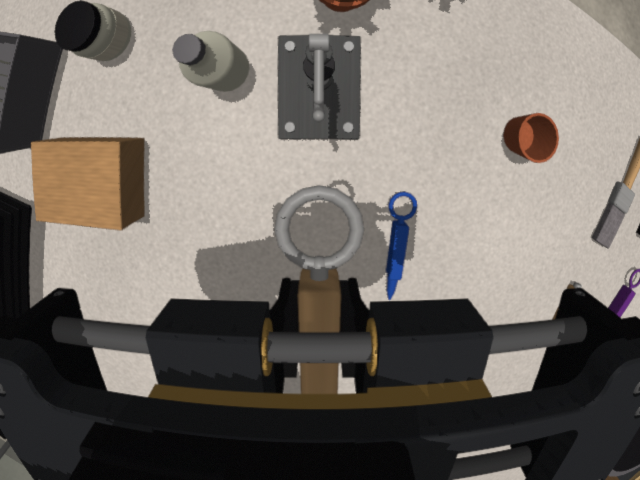

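View pics/side2.png

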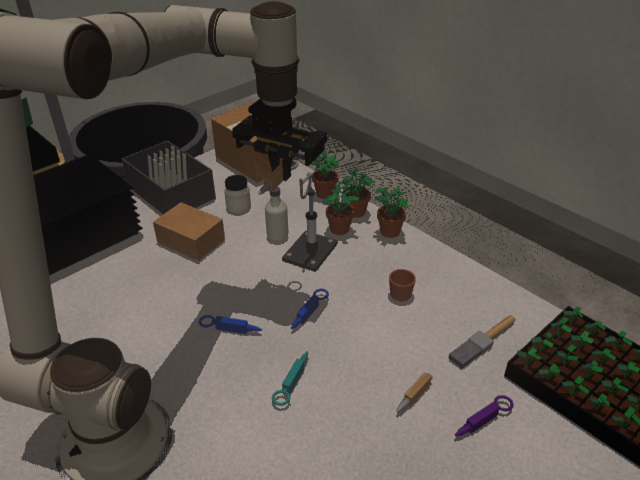

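The wrist view shows the ring held at (319,228), straight ahead of the hook. The prong tip is at (318,116), the gate hinge at (319,42), and the plate corners run from (278,37) to (360,138).

```bash
python3 - <<'E'
from h import *
W,s=np.load('w2.npy',allow_pickle=True)
p=s['tool_pos'];M=rot(s['tool_rot']).as_matrix()
w=cv2.imread('pics/wrist2.png')
cv2.imwrite('pics/crop4.png',cv2.resize(w[25:285,260:380],(369*3//4*1,600),interpolation=cv2.INTER_CUBIC))
cv2.imwrite('pics/crop5.png',cv2.resize(w[25:145,260:380],(600,600),interpolation=cv2.INTER_CUBIC))
f=lambda uv,z:(M.T@(onplane(W,uv,z,True)-p))*1000
for n,uv,z in (('tip',(318,115),.252),('gate hinge',(319,42),.235),('ring c',(319,228),p[2]-.1707),('c1',(278,37),.012),('c2',(359,37),.012),('c3',(278,138),.012),('c4',(360,138),.012)):
    print(n,f(uv,z).round(1),onplane(W,uv,z,True).round(4))
E
```

```text
tip [ 87.8  -0.4 235. ] [0.6257 0.154  0.252 ]
gate hinge [1.344e+02 2.000e-01 2.519e+02] [0.6697 0.1695 0.235 ]
ring c [ 39.7   0.2 170.6] [0.5808 0.137  0.3164]
c1 [190.  -48.9 474.8] [0.7046 0.2347 0.012 ]
c2 [189.9  48.5 474.8] [0.7381 0.1433 0.012 ]
c3 [ 64.1 -49.5 475. ] [0.5861 0.1919 0.012 ]
c4 [ 64.   50.2 475. ] [0.6205 0.0982 0.012 ]
```

View pics/crop5.png

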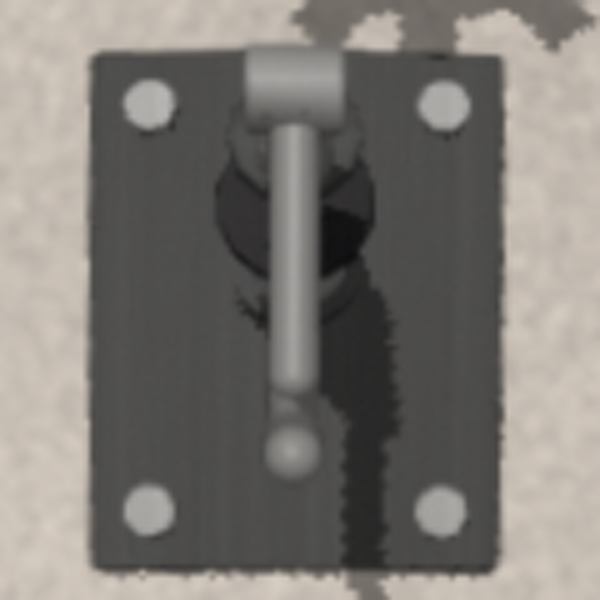

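View pics/crop4.png

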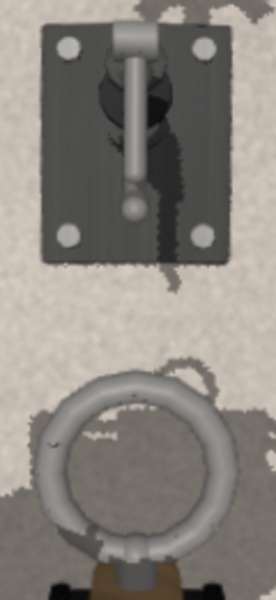

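Emit:
jog_arm(steps=[1.5, 0, 0, 0, 0, 0, 255, 3, 0, 0.5, 0, 0, 0, 255, 4.1, 0, 1.5, 0, 0, 0, 255, 4.1, 0, 3, 0, 0, 0, 255, 4.1, 0, 4.3, 0, 0, 0, 255, 4.1, 0, 4.3, 0, 0, 0, 255])

```text
clock: 6.15
tool_pos: [0.5819, 0.137, 0.443]
tool_rot: [0.0, 0.985, 0.174, -0.002]
contact_force: [-0.1, 0.5, -0.8]
width: 0.199
```

```bash
python3 - <<'E'
from rig import arm
from h import *
s=arm.read_state();print(rot(s['tool_rot']).as_matrix().round(4),s['tool_pos'],s['contact_force'],s['wrist_torque'])
np.save('w3.npy',[arm.camera_params('wrist'),s],allow_pickle=True)
for n in ("wrist","side"): cv2.imwrite(f"pics/{n}3.png",arm.grab_frame(n))
w=cv2.imread('pics/wrist3.png');d=cv2.imread('pics/side3.png')
cv2.imwrite('pics/crop6.png',np.hstack([cv2.resize(w[120:300,245:395],(400,480),interpolation=cv2.INTER_CUBIC),cv2.resize(d[140:236,265:345],(400,480),interpolation=cv2.INTER_CUBIC)]))
E
```

```text
[[ 9.391e-01  3.436e-01 -3.400e-03]
 [ 3.436e-01 -9.391e-01 -1.500e-03]
 [-3.700e-03  2.000e-04 -1.000e+00]] [0.58186376 0.13695871 0.44295281] [-0.13994683  0.51318983 -0.75755924] [-0.10851891  0.04261687 -0.05143305]
```

View pics/crop6.png

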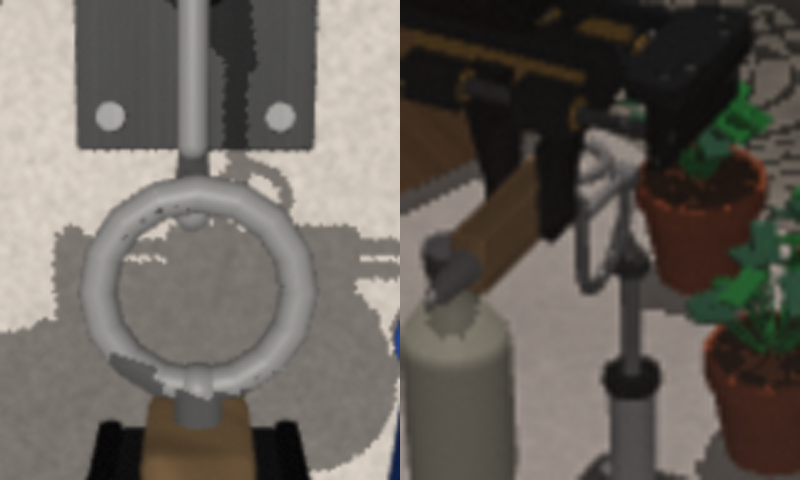

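```bash
python3 - <<'E'
from h import *
W,s=np.load('w3.npy',allow_pickle=True)
p=s['tool_pos'];M=rot(s['tool_rot']).as_matrix()
f=lambda uv,z:((M.T@(onplane(W,uv,z,True)-p))*1000).round(1)
X=lambda u,v:(245+u*.375,120+v*.375)
print('tip near edge (nose-9)',f(X(193,231),.2495)); print('gate end(nose+1.5)',f(X(193,157),.235))
zr=p[2]-.1707
print('ring c',f(X(198,287),zr),'crown outer',f(X(200,177),zr),'crown inner',f(X(200,208),zr),'inner near',f(X(200,368),zr))
E
```

```text
tip near edge (nose-9) [ 43.7  -0.6 193.3]
gate end(nose+1.5) [ 54.9  -0.7 207.8]
ring c [ 39.9   0.2 170.6] crown outer [ 57.6   0.6 170.5] crown inner [ 52.7   0.6 170.5] inner near [ 26.1   0.6 170.6]
```

Emit:
jog_arm(steps=[0.1, -0.1, 0.8, 0, 0, 0, 255, 0.1, -0.1, 1.6, 0, 0, 0, 255, 0.1, -0.1, 2.2, 0, 0, 0, 255, 0.1, -0.1, 2.6, 0, 0, 0, 255, 0.1, -0.1, 2.6, 0, 0, 0, 255])

```text
clock: 6.88
tool_pos: [0.5829, 0.1384, 0.4183]
tool_rot: [0.0, 0.985, 0.174, -0.0]
contact_force: [-0.2, 0.0, -1.1]
width: 0.201
```

```bash
cat > look.py <<'E'
import sys
from rig import arm
from h import *
k=sys.argv[1]
s=arm.read_state();M=rot(s['tool_rot']).as_matrix();print(s['clock'],s['tool_pos'].round(4),'F tool',(M.T@s['contact_force']).round(2),s['wrist_torque'].round(2))
w=arm.grab_frame('wrist');d=arm.grab_frame('side')
cv2.imwrite(f'pics/l{k}.png',np.hstack([cv2.resize(w[120:300,245:395],(400,480),interpolation=cv2.INTER_CUBIC),cv2.resize(d[140:236,265:345],(400,480),interpolation=cv2.INTER_CUBIC)]))
E
python3 look.py a
```

```text
6.875 [0.5829 0.1384 0.4183] F tool [-0.22 -0.13  1.09] [-0.15  0.04  0.04]
```

View pics/la.png

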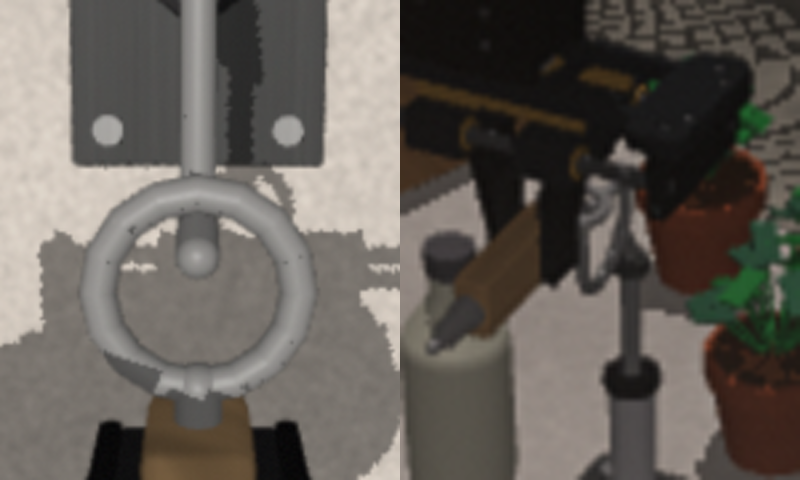

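The prong tip (crop 197,257) stands up through the ring, centred. I'm starting the slow press.

Emit:
jog_arm(steps=[0, 0, 0.2, 0, 0, 0, 255, 0, 0, 0.4, 0, 0, 0, 255, 0, 0, 0.6, 0, 0, 0, 255, 0, 0, 0.8, 0, 0, 0, 255, 0, 0, 1.0, 0, 0, 0, 255, 0, 0, 1.2, 0, 0, 0, 255, 0, 0, 1.4, 0, 0, 0, 255, 0, 0, 1.6, 0, 0, 0, 255])

```text
clock: 7.98
tool_pos: [0.5829, 0.1384, 0.4029]
tool_rot: [0.0, 0.985, 0.175, 0.0]
contact_force: [-1.6, 0.2, 0.2]
width: 0.203
```

```bash
python3 look.py b
```

```text
7.975 [0.5829 0.1384 0.4029] F tool [-1.41 -0.74 -0.19] [-0.12  0.15 -0.05]
```

View pics/lb.png

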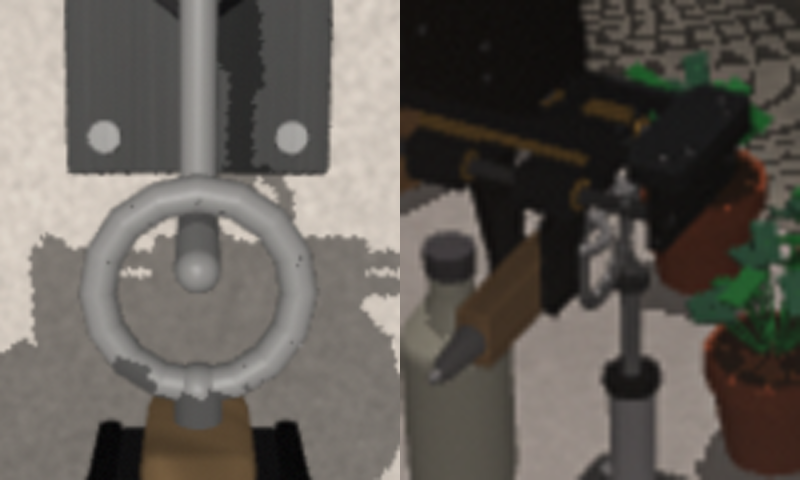

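Emit:
jog_arm(steps=[0, 0, 0.2, 0, 0, 0, 255, 0, 0, 0.4, 0, 0, 0, 255, 0, 0, 0.6, 0, 0, 0, 255, 0, 0, 0.8, 0, 0, 0, 255, 0, 0, 1.0, 0, 0, 0, 255, 0, 0, 1.2, 0, 0, 0, 255, 0, 0, 1.4, 0, 0, 0, 255, 0, 0, 1.6, 0, 0, 0, 255])

```text
clock: 9.07
tool_pos: [0.583, 0.1384, 0.3868]
tool_rot: [-0.0, 0.985, 0.175, 0.0]
contact_force: [-0.9, -0.7, 1.9]
width: 0.205
```

```bash
python3 look.py c
```

```text
9.075 [0.583  0.1384 0.3868] F tool [-1.03  0.32 -1.9 ] [-0.17  0.13  0.04]
```

View pics/lc.png

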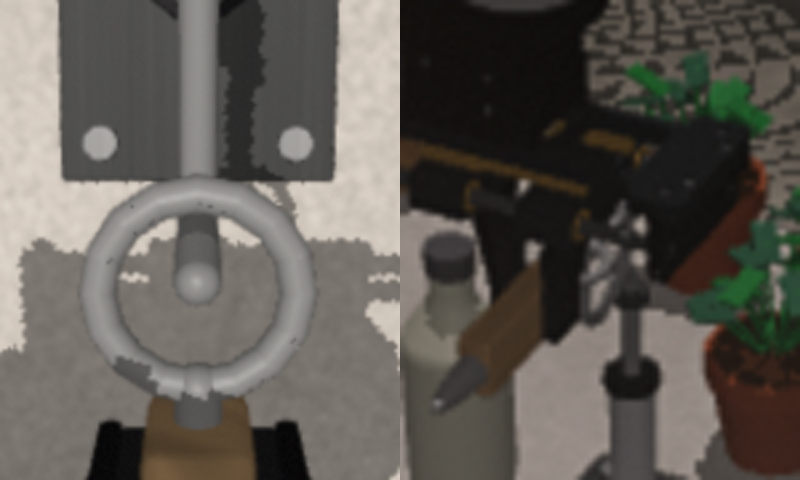

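Emit:
jog_arm(steps=[0, 0, 0.2, 0, 0, 0, 255, 0, 0, 0.4, 0, 0, 0, 255, 0, 0, 0.6, 0, 0, 0, 255, 0, 0, 0.8, 0, 0, 0, 255, 0, 0, 1.0, 0, 0, 0, 255, 0, 0, 1.2, 0, 0, 0, 255, 0, 0, 1.4, 0, 0, 0, 255, 0, 0, 1.6, 0, 0, 0, 255])

```text
clock: 10.18
tool_pos: [0.583, 0.1385, 0.3708]
tool_rot: [-0.0, 0.985, 0.175, 0.0]
contact_force: [0.3, -0.0, 3.5]
width: 0.2
```

```bash
python3 look.py d
```

```text
10.175 [0.583  0.1385 0.3708] F tool [ 0.28  0.12 -3.5 ] [-0.04 -0.33  0.02]
```

View pics/ld.png

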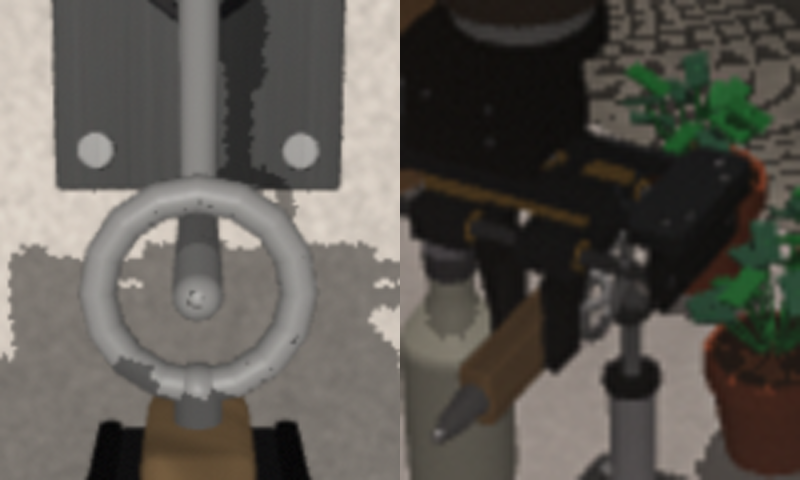

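Emit:
jog_arm(steps=[0, 0, 0.15, 0, 0, 0, 255, -0.05, 0, 0.3, 0, 0, 0, 255, -0.05, 0, 0.45, 0, 0, 0, 255, -0.05, 0, 0.6, 0, 0, 0, 255, -0.05, 0, 0.75, 0, 0, 0, 255, -0.05, 0, 0.9, 0, 0, 0, 255, -0.05, 0, 1.05, 0, 0, 0, 255, -0.05, 0, 1.2, 0, 0, 0, 255])

```text
clock: 11.28
tool_pos: [0.5829, 0.1386, 0.3585]
tool_rot: [-0.0, 0.985, 0.175, 0.001]
contact_force: [1.7, 0.3, 0.4]
width: 0.2
```

```bash
python3 look.py e
```

```text
11.275 [0.5829 0.1386 0.3585] F tool [ 1.7   0.29 -0.4 ] [-0.01 -0.29 -0.02]
```

View pics/le.png

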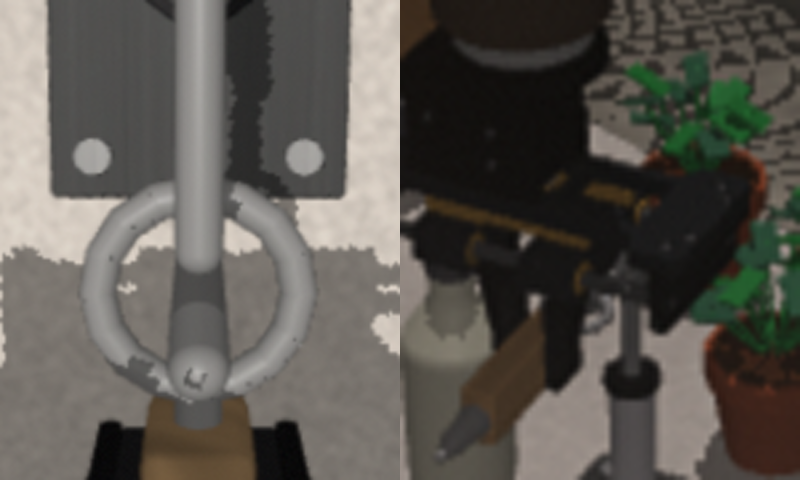

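The gate has snapped shut: its bar now lies over the ring in the wrist view (crop 200,180), and the vertical force has dropped. The peak reading was about 3.5 N raw (about 4.7 N net), so the stem stayed far from its stop. Now the tug.

Emit:
jog_arm(steps=[0.1, 0, -0.3, 0, 0, 0, 255, 0.1, 0, -0.8, 0, 0, 0, 255, 0.1, 0, -1.4, 0, 0, 0, 255, 0.1, 0, -2.0, 0, 0, 0, 255, 0.1, 0, -2.6, 0, 0, 0, 255, 0.1, 0, -3.1, 0, 0, 0, 255, 0.1, 0, -3.5, 0, 0, 0, 255, 0.1, 0, -3.8, 0, 0, 0, 255])

```text
clock: 12.38
tool_pos: [0.5834, 0.1386, 0.397]
tool_rot: [-0.0, 0.985, 0.174, 0.0]
contact_force: [-0.1, 0.2, -1.5]
width: 0.197
```

```bash
python3 look.py f
```

```text
12.375 [0.5834 0.1386 0.397 ] F tool [ 0.03 -0.25  1.48] [-0.1   0.04 -0.  ]
```

View pics/lf.png

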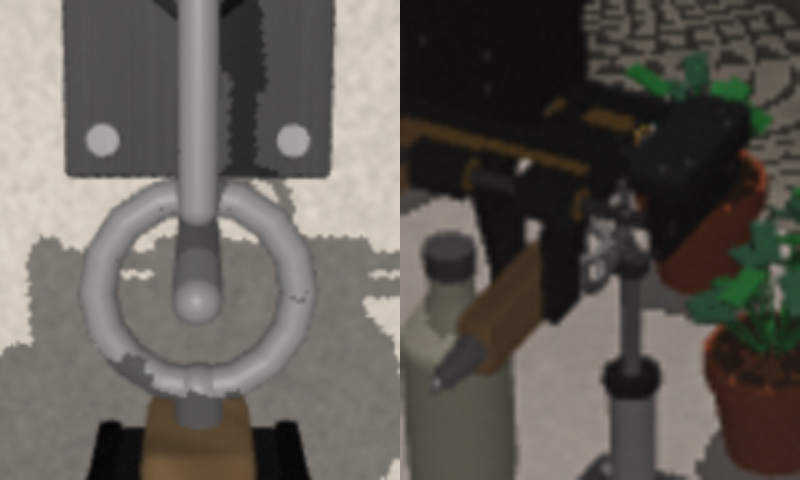

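Emit:
jog_arm(steps=[0, 0, -0.3, 0, 0, 0, 255, 0, 0, -0.6, 0, 0, 0, 255, 0, 0, -0.9, 0, 0, 0, 255, 0, 0, -1.2, 0, 0, 0, 255, 0, 0, -1.5, 0, 0, 0, 255, 0, 0, -1.8, 0, 0, 0, 255, 0, 0, -1.8, 0, 0, 0, 255, 0, 0, -1.8, 0, 0, 0, 255])

```text
clock: 13.48
tool_pos: [0.5833, 0.1385, 0.4146]
tool_rot: [0.0, 0.985, 0.175, -0.0]
contact_force: [0.5, 0.1, -2.6]
width: 0.2
```

```bash
python3 look.py g
```

```text
13.475 [0.5833 0.1385 0.4146] F tool [0.49 0.11 2.59] [-0.26  0.31  0.02]
```

View pics/lg.png

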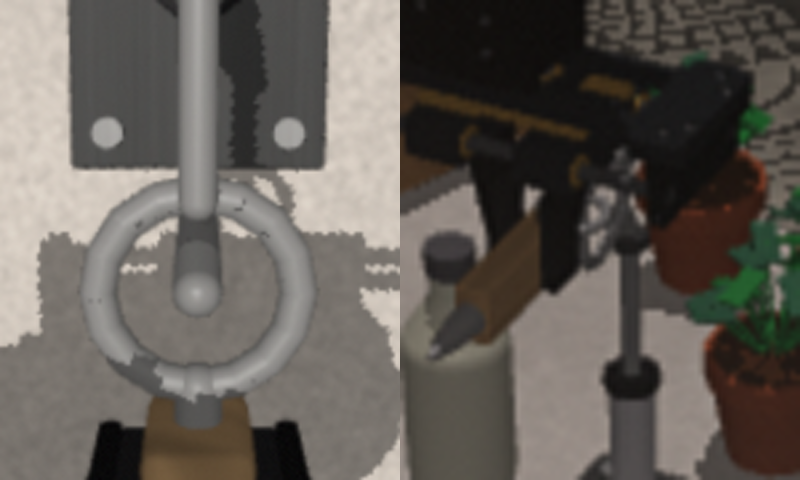

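Emit:
jog_arm(steps=[0, 0, -0.3, 0, 0, 0, 255, 0, 0, -0.6, 0, 0, 0, 255, 0, 0, -0.6, 0, 0, 0, 255, 0, 0, -0.6, 0, 0, 0, 255, 0, 0, -0.6, 0, 0, 0, 255])

```text
clock: 14.2
tool_pos: [0.5833, 0.1385, 0.4206]
tool_rot: [0.0, 0.985, 0.174, -0.0]
contact_force: [-0.8, -0.0, -3.9]
width: 0.2
```

```bash
python3 look.py h
```

```text
14.2 [0.5833 0.1385 0.4206] F tool [-0.73 -0.25  3.89] [-0.27  0.43  0.03]
```

Emit:
jog_arm(steps=[0, 0, 0.5, 0, 0, 0, 255, 0, 0, 1.0, 0, 0, 0, 255, 0, 0, 1.5, 0, 0, 0, 255, 0, 0, 2.0, 0, 0, 0, 255, 0, 0, 2.6, 0, 0, 0, 255, 0, 0, 3.2, 0, 0, 0, 255, 0, 0, 3.8, 0, 0, 0, 255, 0, 0, 4.3, 0, 0, 0, 255])

```text
clock: 15.3
tool_pos: [0.5834, 0.1386, 0.3773]
tool_rot: [0.0, 0.985, 0.174, -0.0]
contact_force: [-0.6, 0.9, -1.0]
width: 0.204
```

```bash
python3 look.py i
```

```text
15.3 [0.5834 0.1386 0.3773] F tool [-0.22 -1.02  1.04] [-0.14 -0.03  0.  ]
```

View pics/lh.png

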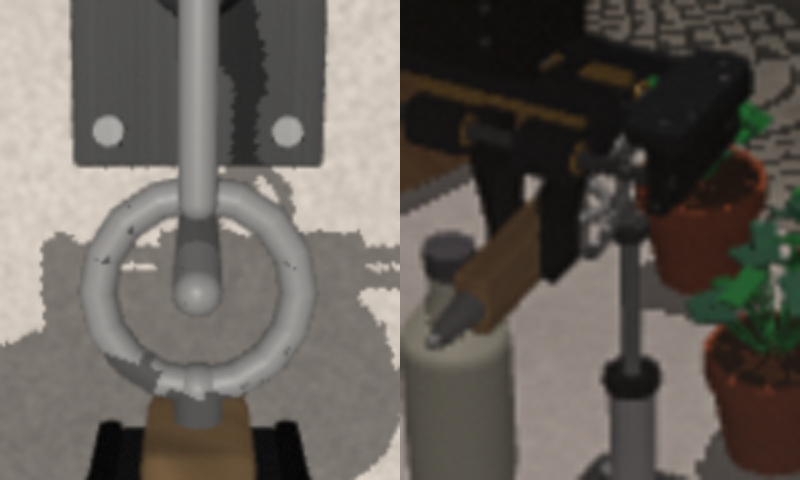

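View pics/li.png

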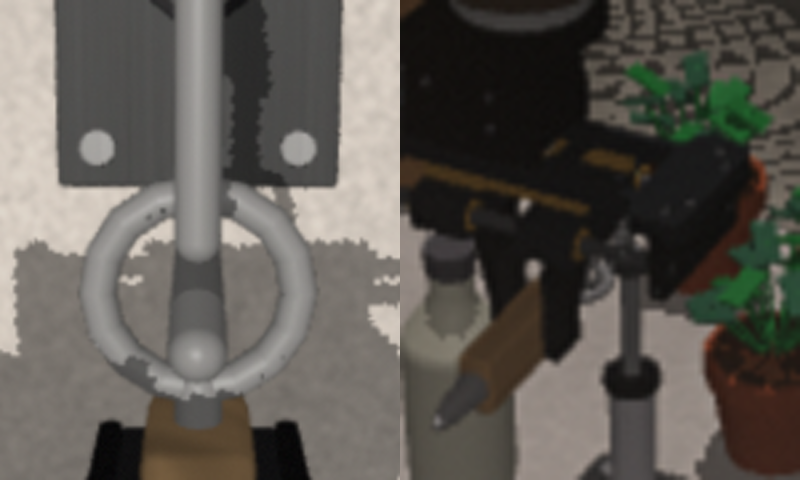

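The tug held: the net pull was about 2.8 N, the collar and hook visibly rose, and the gate stayed shut over the ring. I've lowered back to the hook's rest height, so I'm letting go now.

Emit:
jog_arm(steps=[0, 0, 0, 0, 0, 0, 0, 0, 0, 0, 0, 0, 0, 0, 0, 0, 0, 0, 0, 0, 0, 0, 0, 0, 0, 0, 0, 0, 0, 0, 0, 0, 0, 0, 0, 0, 0, 0, 0, 0, 0, 0, 0, 0, 0, 0, 0, 0, 0, 0, 0, 0, 0, 0, 0, 0])

```text
clock: 16.4
tool_pos: [0.5834, 0.1386, 0.3777]
tool_rot: [0.0, 0.985, 0.175, -0.0]
contact_force: [0.4, 0.6, 0.0]
width: 0.976
```

```bash
python3 - <<'E'
from rig import arm
from h import *
print(arm.read_state()['contact_force'])
w=arm.grab_frame('wrist');d=arm.grab_frame('side')
cv2.imwrite('pics/r1.png',np.hstack([cv2.resize(w,(480,360)),cv2.resize(d[140:260,265:370],(315,360),interpolation=cv2.INTER_CUBIC)]))
E
```

```text
[0.38968981 0.5971799  0.02121247]
```

View pics/r1.png

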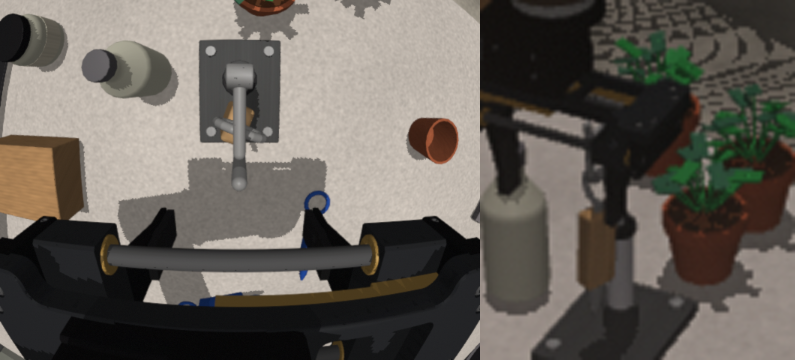

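The dibber hangs under the shut gate. I'll back off straight up, then toward the robot, and let it settle.

Emit:
jog_arm(steps=[-0.5, 0, -1, 0, 0, 0, 0, -1.5, 0, -3, 0, 0, 0, 0, -3, 0, -6, 0, 0, 0, 0, -5, 0, -9, 0, 0, 0, 0, -8, 0, -12, 0, 0, 0, 0, -11, 0, -12, 0, 0, 0, 0, -13, 0, -12, 0, 0, 0, 0, -13, 0, -12, 0, 0, 0, 0])

```text
clock: 17.5
tool_pos: [0.4596, 0.093, 0.5001]
tool_rot: [-0.001, 0.985, 0.175, 0.002]
contact_force: [0.7, 0.3, -0.1]
width: 0.998
```

Emit:
jog_arm(steps=[0, 0, 0, 0, 0, 0, 0, 0, 0, 0, 0, 0, 0, 0, 0, 0, 0, 0, 0, 0, 0, 0, 0, 0, 0, 0, 0, 0, 0, 0, 0, 0, 0, 0, 0, 0, 0, 0, 0, 0, 0, 0, 0, 0, 0, 0, 0, 0, 0, 0, 0, 0, 0, 0, 0, 0])

```text
clock: 18.5
tool_pos: [0.4613, 0.0939, 0.4978]
tool_rot: [0.0, 0.985, 0.175, 0.0]
contact_force: [-0.3, -0.0, 0.3]
width: 1.0
```

```bash
python3 - <<'E'
from rig import arm
from h import *
s=arm.read_state();print(s['clock'],s['contact_force'])
w=arm.grab_frame('wrist');d=arm.grab_frame('side');c=arm.grab_frame('scene')
cv2.imwrite('pics/f_side.png',d);cv2.imwrite('pics/f_w.png',w)
cv2.imwrite('pics/f.png',np.hstack([cv2.resize(c[230:380,310:430],(400,500),interpolation=cv2.INTER_CUBIC),cv2.resize(d[150:290,260:372],(400,500),interpolation=cv2.INTER_CUBIC)]))
E
```

```text
18.5 [-0.28501618 -0.02174737  0.28045936]
```

View pics/f.png

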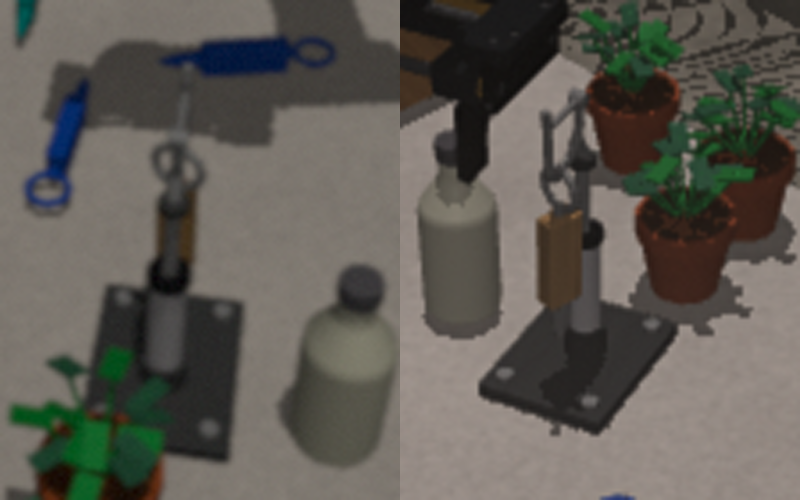

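View pics/f_side.png

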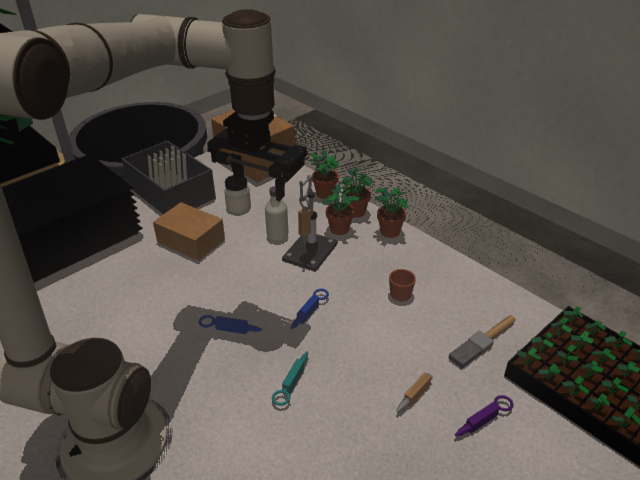

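In the side view the dibber hangs point-down from the seat (ring about 302,203, handle about 304,222) with the gate shut above. The other items stand where they were. I'll let it settle a moment, then hand in.

Emit:
jog_arm(steps=[0, 0, 0, 0, 0, 0, 0, 0, 0, 0, 0, 0, 0, 0, 0, 0, 0, 0, 0, 0, 0, 0, 0, 0, 0, 0, 0, 0, 0, 0, 0, 0, 0, 0, 0, 0, 0, 0, 0, 0, 0, 0, 0, 0, 0, 0, 0, 0, 0, 0, 0, 0, 0, 0, 0, 0])

```text
clock: 19.65
tool_pos: [0.4613, 0.0939, 0.4977]
tool_rot: [-0.0, 0.985, 0.174, -0.0]
contact_force: [0.3, 1.2, 0.3]
width: 1.003
```

```bash
python3 - <<'E'
from rig import arm
import cv2,numpy as np
d=arm.grab_frame('side').astype(int);o=cv2.imread('pics/f_side.png').astype(int)
print('change near dibber',np.abs(d-o)[170:250,285:330].mean(), 'elsewhere',np.abs(d-o)[280:,180:].mean())
print(arm.close_job())
E
```

```text
change near dibber 0.5090740740740741 elsewhere 0.5142210144927536
the job is handed in; nothing more can be done
None
```

The dibber with the steel eye now hangs point-down from the snap hook with the gate shut behind it. I handed the job in at about 20 s; no verdict is reported.

- **Press:** I held the handle 20 mm toward the eye and pressed the eye down over the prong until the gate snapped shut above the crown. The highest force I read was about 5 N net, between calls. That means about 30 mm of sink against the 62 mm stop. The true peak just before the snap was not sampled, but the arm travel bounds the sink below about 53 mm.
- **Tug:** I pulled up with about 2.8 N net. The hook rose by roughly 17 mm and the gate stayed shut over the ring. I then lowered the dibber and let go.
- **Last checks:** The final pictures show the gate shut, the dibber hanging still, the gripper clear, and the look-alikes and other items where they stood.
- **One disagreement:** The side and scene cameras differed by about 12 mm on the base plate, so I aligned to the hook with the wrist camera instead.

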